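# Put the gourd lathe into third gear

## Robot

A 7-joint arm with a two-finger parallel gripper is mounted at the origin on the work surface. World frame = base frame: x ahead of the robot, y to its left, z up, the work surface at z = 0. Lengths are in m, angles in rad, forces in N, time in s.
With the tool pointing down it reaches from about 0.425 to 0.875 m from the base axis. Payload 8.4 kg.
Tool frame: the origin (TCP) lies at the very end of the fingers, on their centre line; the grasp point (between the pads) lies 19 mm behind it (arm.pinch_z is the distance from the TCP to the grasp point, in m); z points along the fingers, y is the line along which they close (so a half turn about z gives the same grasp; the last joint's range is limited). The gripper opens to 85 mm and grips with 20 to 120 N. Pads are 22 mm wide; open, the fingers measure 114 mm over their backs; the gripper's body (76 mm by 85 mm) begins 54 mm behind the grasp point. The pads swing forward as they close: fully open they stand 13 mm farther back than shut.
Start: joints at [-1.372, 0.333, 0.04, 1.465, -0.013, 1.343, -0.059], TCP at [0.191, 0.621, 0.231] pointing down, gripper open.
Joint ranges: [-2.58, 2.58], [-0.38, 2.09], [-1.3, 1.39], [0.25, 2.4], [-1.5, 4.64], [0.08, 2.09], [-2.65, 2.65]. Speed limits (rad/s): [2.22, 2.22, 2.79, 2.79, 3.14, 3.14, 3.14].

## Interface

Orientations are given as a rotation vector (axis times angle).
In Python, from workcell import arm gives the robot as it stands.
- The arm moves only by the shell command python3 -m jog 'ROWS'. ROWS is JSON, a list that holds one entry, the list of rows, each a list of 5 numbers: the closure, from 0 (fully open) to 1 (shut), then the shift along the world's x, y, z in m, then the turn about the world's z in degrees. A call has 1 to 20 rows; each row shifts and turns the commanded pose from where the row before left it; what a row does not reach is not made up. A row lasts 1/10 s, in which the tool goes at most 50 mm and 8.59 degrees, less where a joint would pass 70% of its speed; a pose out of reach is approached as far as the arm can. A call with a gripper value outside its range is refused whole. The fingers move at their own pace and stop on an object; the grip force is fixed at half the most. Time passes only in rows, so rows that do not move let the fingers close. It gives the time, the measured TCP pose, the force, the opening and the grip force at its end, in the units of the state.
- arm.state(): the state, without advancing time (a new reading comes with each control period).
- arm.capture(name): name is "scene" or "top"; returns a dict with "img" (384x512x3 uint8, red, green, blue), "fx", "fy", "cx", "cy" (pixels), "dist_coeffs" ([k1, k2, p1, p2, k3] as OpenCV has them; the pictures are not rectified), "world_from_camera" (4x4, takes a point from camera to world coordinates). Camera axes: x right, y down, z forward; pixel columns grow to the right and rows downward; lengths in m; the calibration is good to about 2 mm. A picture is of the moment at which its call begins. There is no depth.
- arm.close_job(): hands the job in; it is judged then, once.
The state is a dict: "clock": time; "joint_positions": joint angles; "dq": joint speeds; "joint_torque": joint torques, N m; "eef_pos": TCP position; "eef_rot": TCP orientation; "force": force on the tool from outside, world axes, zero at the start; "moment": the same for the moment, N m; "gripper_width": finger opening in m; "finger_force": force on a finger pad.
Only numpy, scipy, OpenCV 4.12 (cv2) and the standard library are available. Lean on these libraries where they do the work, as an engineer would, in place of code of your own. Each camera call takes 0.05 s, during which the arm holds its last target. There are 200 camera calls.

## Task

Put the bench lathe into third gear: with your fingertips push its gear lever, which stands somewhere in the left-hand side of the H-shaped gate, across to the right and then forward, away from the robot, fully home in the third slot (the far right one). Only push the knob, never pull it up, leave the gourd, tin and bowl where they stand, and leave the lever standing free in its slot.

Things in the scene. Friction and masses are not known exactly. Their poses are not given: they have to be found in the camera images.
- gate (a point): Centre of the top of the steel H-gate plate (109 x 104 mm), 135 mm above the bench. x axis: forward (away from the robot), y: left, z up. The H: a left and a right slot run fore and aft, joined at the middle by one cross channel. Slot ends: first far left, second near left, third far right, fourth near right. The lever's pivot lies 115 mm straight below this point.
- lathe: Fixed green bench lathe; origin on the bench, under the gate's centre; x forward, y left. Headstock box 220 (x) x 200 (y) mm, top at 125 mm, on a 240 x 220 mm foot. Its bed runs 430 mm to the right (-y) with a gourd cup in the chuck and a tailstock, nothing there above 130 mm.
- knob (a point): Centre of the lever's black ball knob, 42 mm across, with a collar 22 mm across, 12 mm high under it. It sits on a 12 mm steel stick that leans about its pivot, 210 mm from the knob's centre; upright, the centre is 230 mm above the bench. The knob can be pulled 15 mm up the stick against a spring of 9 to 13 N (a declutch not wanted here).
- across (a joint): Sideways lean of the lever, rad: -0.20 fully left (left slot), +0.20 fully right (right slot), 0 middle; 0.2 rad moves the knob about 42 mm. The lever can leave the cross channel forward or back only when leaning at least about 0.165 to a side. It stays where it is left (friction, about 2 N at the knob).
- foreaft (a joint): Fore-and-aft lean of the lever, rad: +0.24 fully forward (against the stop), -0.24 fully back, 0 in the cross channel; 0.24 rad moves the knob about 50 mm. The lever can cross sideways only within about +-0.045. At the start it is anywhere from slot one to slot two. It stays where it is left (friction, about 2 N at the knob).
- knoblift (a joint): How far the knob is pulled up the stick, m: 0 = down (start), 0.015 = fully up.
- gourd_mid (a point): Middle of a loose small bottle gourd, 64 mm across and 106 mm high, standing on the bench to the left of the headstock. Bystander.
- tin_mid (a point): Middle of a loose metal tin, 42 mm across and 42 mm high, standing on top of the headstock at its near left corner. Bystander.
- bowl_mid (a point): Middle of a loose brown bowl, 110 mm across and 50 mm high, standing on the bench to the left of the headstock, farther off than the gourd. Bystander.

How it is judged:
On the way:
1. the lever has been pushed across to the right-hand end of the cross channel (value of joint across above 0.15 rad and value of joint foreaft between -0.1 and 0.1 rad).
At the end, for the whole second after the job is handed in: The lever stands in the third (far right) slot: leaning right by more than 0.15 rad and forward by more than 0.205 rad (stop at 0.24, so within about 7 mm of home at the knob), at rest, with the knob down (within 3 mm) (value of joint across above 0.15 rad and value of joint foreaft above 0.205 rad and velocity of joint foreaft between -0.02 and 0.02 rad/s and value of joint knoblift below 0.003 m); the robot touches nothing.
It fails at once if the knob is pulled up more than 6 mm (value of joint knoblift above 0.006 m).
It fails at once if the gourd, the tin or the bowl is shifted or lifted by more than 20 mm (distance of any of gourd_mid, tin_mid, bowl_mid from where it was at the start of the episode above 0.02 m).
It also fails if it takes over 50 s, if anything falls off the work surface, if the arm or the gripper's body presses on something with over 40 N, if the wrist force passes 120 N, or if a joint passes its speed limit or range.

## Working session

There is one attempt and no reset: what is moved stays moved. The work goes in short steps, Python scripts to look and compute and a shell command to move; the robot and the scene stay as the last step left them, time stands still between calls to the robot, and variables do not carry over. Pictures are saved under pics/ and viewed, at most 10 in all, crops included, and the job is handed in when it is done.

```bash
mkdir -p pics
cat > h.py <<'E'
import cv2,numpy as np
from workcell import arm
def ray(c,uv):
    K=np.array([[c["fx"],0,c["cx"]],[0,c["fy"],c["cy"]],[0,0,1.]])
    p=cv2.undistortPoints(np.array([[uv]],float),K,np.array(c["dist_coeffs"],float))[0,0]
    T=np.array(c["world_from_camera"]);d=T[:3,:3]@[p[0],p[1],1];return T[:3,3],d/np.linalg.norm(d)
def plane(c,uv,z):
    o,d=ray(c,uv);return o+d*(z-o[2])/d[2]
def cross(c1,u1,c2,u2):
    o1,d1=ray(c1,u1);o2,d2=ray(c2,u2)
    s=np.linalg.lstsq(np.c_[d1,-d2],o2-o1,rcond=None)[0]
    a=o1+s[0]*d1;b=o2+s[1]*d2;return (a+b)/2,np.linalg.norm(a-b)
E
python3 - <<'E'
from h import *
import pickle
cs={n:arm.capture(n) for n in("scene","top")}
pickle.dump(cs,open("c0.pkl","wb"))
for n in cs: cv2.imwrite(f"pics/{n}0.png",cv2.resize(cs[n]["img"][:,:,::-1],(768,576))); print(n,np.round(cs[n]["world_from_camera"],3).tolist())
print(arm.state())
E
```

```text
scene [[-0.951, 0.275, -0.143, 0.659], [0.31, 0.851, -0.424, 0.42], [0.005, -0.447, -0.894, 0.745], [0.0, 0.0, 0.0, 1.0]]
top [[0.006, -0.987, 0.163, 0.492], [-0.999, -0.012, -0.036, 0.164], [0.037, -0.162, -0.986, 0.82], [0.0, 0.0, 0.0, 1.0]]
{'clock': 0.1, 'joint_positions': array([-1.37217978,  0.33383975,  0.03985629,  1.46621298, -0.01339683,
        1.34332713, -0.05851285]), 'dq': array([-0.00129196, -0.00188947,  0.00049345, -0.00230143,  0.00095702,
       -0.0006784 ,  0.00148819]), 'joint_torque': array([ 4.08856096e-03, -6.60021472e+01,  1.37018424e+00, -4.06478834e+01,
        1.70506840e-02,  8.94867437e-03, -2.05684898e-05]), 'eef_pos': array([0.1906201 , 0.62096338, 0.23049555]), 'eef_rot': array([-4.66081851e-01, -3.10669661e+00,  2.38141895e-03]), 'force': array([-0.95749609,  0.21284348, -0.45193138]), 'moment': array([ 0.04414178, -0.00388876, -0.01460943]), 'finger_force': 0.0, 'gripper_width': 0.08555090058696362}
```

View pics/scene0.png

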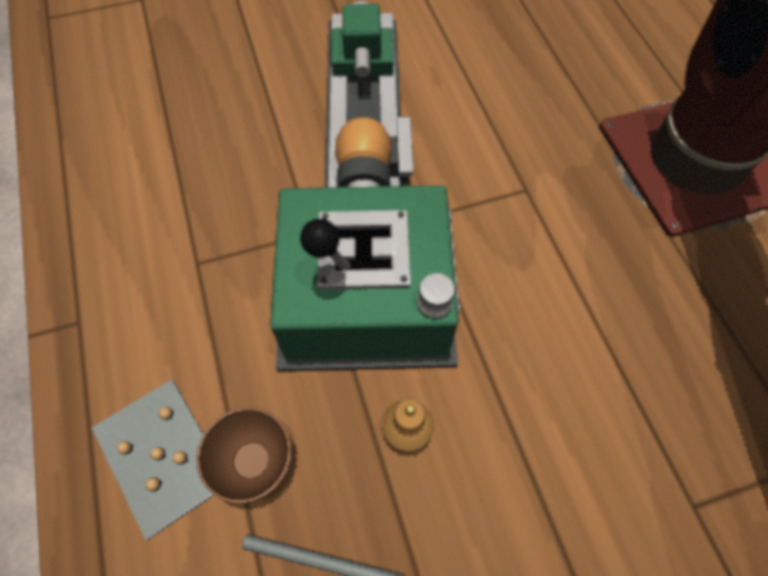

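View pics/top0.png

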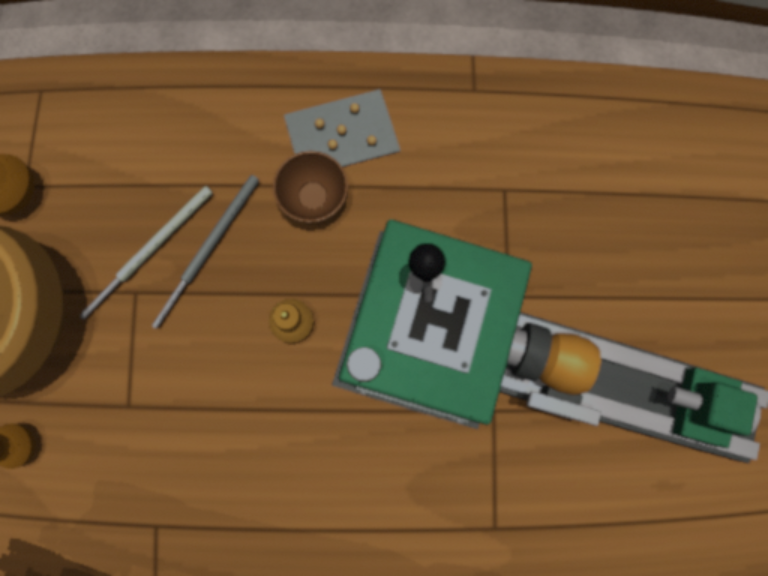

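The scene view (768 px wide) shows the knob at (319,237), left-forward of the H: the lever stands in slot one. In the top view the knob is at (427,262), and the plate screws are near (416,279), (484,293), (464,365) and (395,344). The tin is at (364,364).

```bash
cat >> h.py <<'E'
from scipy.spatial.transform import Rotation as R
def black(c,lo=60):
    m=(c["img"].max(2)<45).astype(np.uint8)
    return m
def knob(c,near):
    """centre of black blob near a pixel (native), by largest inscribed circle"""
    m=black(c);m=cv2.distanceTransform(m,cv2.DIST_L2,5)
    y,x=np.mgrid[:m.shape[0],:m.shape[1]];m[(x-near[0])**2+(y-near[1])**2>14**2]=0
    w=m>m.max()-1; return np.array([x[w].mean(),y[w].mean()]),m.max()
E
python3 - <<'E'
from h import *
import pickle
cs=pickle.load(open("c0.pkl","rb"));s=2/3
t,sc=cs["top"],cs["scene"]
ut,rt=knob(t,(427*s,262*s));us,rs=knob(sc,(319*s,237*s))
print(ut,rt,us,rs,cross(t,ut,sc,us))
P=[plane(t,(a*s,b*s),.135) for a,b in((416,279),(484,293),(464,365),(395,344))]
Q=[plane(sc,(a*s,b*s),.135) for a,b in((323,279),(324,217),(401,215),(404,279))]
print(np.round(P,4),np.mean(P,0));print(np.round(Q,4),np.mean(Q,0))
for X in(P,Q): print([np.degrees(np.arctan2(*(X[i]-X[j])[1::-1])) for i,j in((0,3),(1,2),(0,1),(3,2))])
print("tin",plane(t,(364*s,364*s),.167))
print(R.from_rotvec(arm.state()['eef_rot']).as_matrix().round(3))
E
```

```text
[284.  174.2] 11.7876 [213.5        162.77777778] 7.3938 (array([0.62527795, 0.09209831, 0.20760391]), np.float64(0.0028721076786393414))
[[0.6196 0.0956 0.135 ]
 [0.6028 0.0095 0.135 ]
 [0.5125 0.0365 0.135 ]
 [0.5379 0.1218 0.135 ]] [0.56822227 0.06583449 0.135     ]
[[0.6288 0.0959 0.135 ]
 [0.6047 0.0124 0.135 ]
 [0.5126 0.0389 0.135 ]
 [0.538  0.1253 0.135 ]] [0.57102787 0.06813032 0.135     ]
[np.float64(-17.82753706826066), np.float64(-16.648525297581713), np.float64(78.94244661806864), np.float64(73.42824959934754)]
[np.float64(-17.90727935307402), np.float64(-16.080578172444827), np.float64(73.90719030744017), np.float64(73.56508553209441)]
tin [0.51216197 0.15993265 0.167     ]
[[-0.956  0.293 -0.   ]
 [ 0.293  0.956 -0.001]
 [-0.    -0.002 -1.   ]]
```

```bash
python3 -m jog '[[[1,0,0,0.04,0],[1,0,0,0.04,0],[1,0.024,-0.027,0,0],[1,0.024,-0.027,0,0],[1,0.024,-0.027,0,0],[1,0.024,-0.027,0,0],[1,0.024,-0.027,0,0],[1,0.024,-0.027,0,0],[1,0.024,-0.027,0,0],[1,0.024,-0.027,0,0],[1,0.024,-0.027,0,0],[1,0.024,-0.027,0,0],[1,0.024,-0.027,0,0],[1,0.024,-0.027,0,0],[1,0.024,-0.027,0,0],[1,0.024,-0.027,0,0],[1,0.024,-0.027,0,0],[1,0.024,-0.027,0,0],[1,0.024,-0.027,0,0],[1,0.024,-0.027,0,0]]]'
python3 -m jog '[[[1,0.027,-0.028,0,0],[1,0.027,-0.028,0,0],[1,0,0,0,0],[1,0,0,0,0]]]'
```

```text
clock: 2.1
eef_pos: [0.6234, 0.1342, 0.311]
eef_rot: [-0.466, -3.106, 0.0]
force: [0.5, 0.3, 0.0]
gripper_width: 0.0001
finger_force: 0.0
clock: 2.5
eef_pos: [0.6769, 0.0783, 0.3104]
eef_rot: [-0.469, -3.105, 0.002]
force: [0.0, 0.7, -0.7]
gripper_width: -0.0002
finger_force: 0.0
```

```bash
python3 -m jog '[[[1,0,0,-0.035,0],[1,0,0,-0.035,0],[1,0,0,-0.035,0],[1,0,0,0,0],[1,0,0,0,0]]]'
python3 -m jog '[[[1,-0.009,0.0027,0,0],[1,-0.009,0.0027,0,0],[1,-0.009,0.0027,0.001,0],[1,-0.009,0.0027,0.001,0],[1,-0.009,0.0027,0.001,0],[1,-0.009,0.0027,0.001,0],[1,-0.009,0.0027,0.001,0],[1,0,0,0,0],[1,0,0,0,0]]]'
python3 - <<'E'
from h import *
a,b=arm.capture("top"),arm.capture("scene")
im=np.hstack([x["img"][y:y+200,z:z+200,::-1] for x,y,z in((a,110,190),(b,100,140))])
cv2.imwrite("pics/b.png",cv2.resize(im,(800,400)))
E
```

```text
clock: 3.0
eef_pos: [0.6763, 0.0806, 0.2071]
eef_rot: [-0.464, -3.107, -0.001]
force: [0.7, -0.1, 1.7]
gripper_width: 0.0001
finger_force: 0.0
clock: 3.9
eef_pos: [0.6132, 0.0985, 0.2111]
eef_rot: [-0.465, -3.106, 0.0]
force: [0.6, 0.3, -0.6]
gripper_width: -0.0
finger_force: 0.0
```

View pics/b.png

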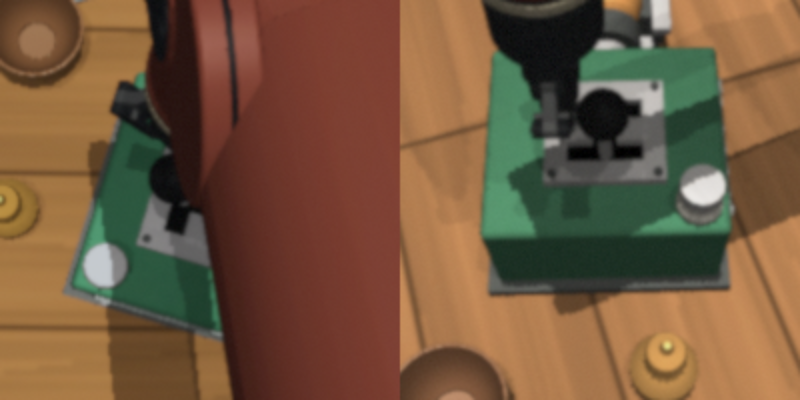

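The left crop is mostly covered by the arm. In the right crop the knob is at (602,114), which is native (241,157). It looks to be in the middle of the slot.

```bash
cat >> h.py <<'E'
G=np.array([.570,.067]);L=np.array([[.959,-.284],[.284,.959]])
def loc(p): return L@(np.array(p)[:2]-G)
E
python3 - <<'E'
from h import *
b=arm.capture("scene")
for z in(.222,.226): print(loc(plane(b,(241,157),z)))
p=arm.state()['eef_pos'];print(loc(p),p)
E
```

```text
[-0.00010058  0.03942376]
[-0.00021491  0.04190111]
[0.0329582  0.04225205] [0.61359181 0.09814909 0.21085878]
```

```bash
python3 -m jog '[[[1,0.0115,-0.0034,0,0],[1,0,0,0.04,0],[1,0,0,0.04,0],[1,-0.0094,0.0208,0,0],[1,-0.0095,0.0208,0,0],[1,-0.0095,0.0208,0,0],[1,0,0,0,0],[1,0,0,-0.04,0],[1,0,0,-0.04,0],[1,0,0,0,0],[1,0,0,0,0]]]'
python3 - <<'E'
from h import *
p=arm.state()['eef_pos'];print(loc(p),p)
E
```

```text
clock: 5.15
eef_pos: [0.5973, 0.1564, 0.2117]
eef_rot: [-0.468, -3.106, 0.002]
force: [0.7, -0.0, -0.3]
gripper_width: -0.0
finger_force: 0.0
[0.00081839 0.09354217] [0.5973416  0.15644438 0.21174325]
```

```bash
python3 -m jog '[[[1,-0.0028,-0.0096,0,0],[1,-0.0028,-0.0096,0,0],[1,-0.0028,-0.0096,0,0],[1,-0.0028,-0.0096,0,0],[1,-0.0028,-0.0096,0,0],[1,-0.0028,-0.0096,0,0],[1,-0.0028,-0.0096,0,0],[1,-0.0028,-0.0096,0,0]]]'
python3 -m jog '[[[1,-0.0028,-0.0096,0,0],[1,-0.0028,-0.0096,0,0],[1,0,0,0,0]]]'
python3 - <<'E'
from h import *
b=arm.capture("scene")
p=arm.state();print(loc(p['eef_pos']),p['force'])
cv2.imwrite("pics/c.png",cv2.resize(b["img"][80:260,140:340,::-1],(800,720))[:600])
E
```

```text
clock: 5.95
eef_pos: [0.5741, 0.0796, 0.2112]
eef_rot: [-0.466, -3.107, 0.0]
force: [1.8, 1.8, 1.0]
gripper_width: -0.0
finger_force: 0.9
clock: 6.25
eef_pos: [0.5683, 0.0594, 0.2111]
eef_rot: [-0.469, -3.106, 0.001]
force: [0.2, 0.4, -1.2]
gripper_width: 0.0
finger_force: 0.6
[ 0.000439   -0.00679869] [ 0.29684833 -0.00802665  0.78811587]
```

View pics/c.png

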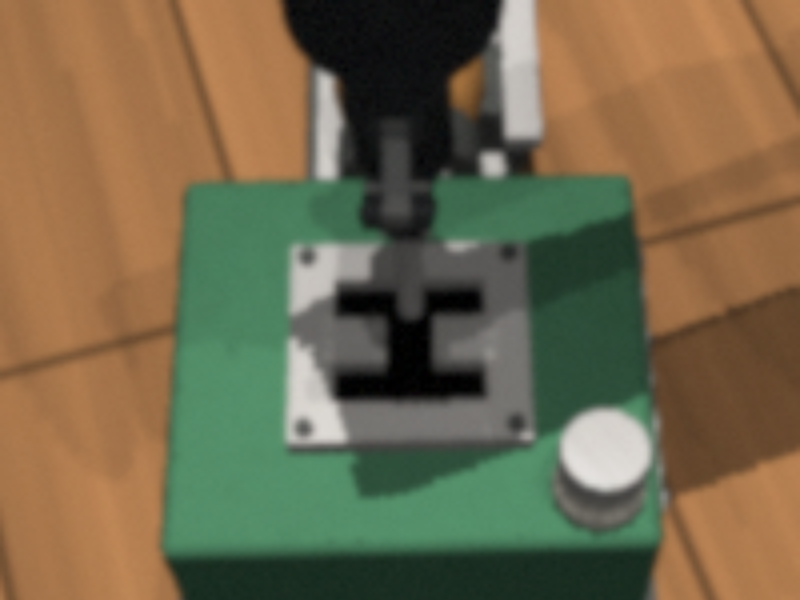

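The knob is hidden behind the fingers, but the stick enters the plate at (408,310), in the right slot. I'll press a few millimetres more until it meets the stop.

```bash
python3 -m jog '[[[1,-0.0008,-0.0029,0,0],[1,0,0,0,0]]]'
python3 -m jog '[[[1,-0.0006,-0.0019,0,0],[1,0,0,0,0]]]'
```

```text
clock: 6.5
eef_pos: [0.568, 0.0586, 0.2112]
eef_rot: [-0.465, -3.107, -0.0]
force: [0.4, 2.1, -1.3]
gripper_width: 0.0002
finger_force: 1.0
clock: 6.7
eef_pos: [0.5674, 0.0569, 0.2111]
eef_rot: [-0.465, -3.107, -0.0]
force: [0.3, 3.6, -2.5]
gripper_width: -0.0001
finger_force: 1.6
```

```bash
python3 -m jog '[[[1,0.004,0.0134,0,0],[1,0,0,0.04,0],[1,0,0,0.04,0],[1,-0.02,-0.0097,0,0],[1,-0.02,-0.0097,0,0],[1,-0.019,-0.0096,0,0],[1,0,0,0,0],[1,0,0,-0.04,0],[1,0,0,-0.04,0],[1,0,0,0,0],[1,0,0,0,0]]]'
python3 - <<'E'
from h import *
b=arm.capture("scene")
p=arm.state();print(loc(p['eef_pos']),p['eef_pos'],p['force'])
cv2.imwrite("pics/d.png",cv2.resize(b["img"][80:230,140:340,::-1],(800,600)))
E
```

```text
clock: 7.8
eef_pos: [0.5129, 0.0412, 0.212]
eef_rot: [-0.466, -3.106, 0.001]
force: [0.3, 0.5, 0.3]
gripper_width: -0.0
finger_force: 0.0
[-0.04681325 -0.04069739] [0.51356705 0.04127484 0.21303694] [-0.48501835 -0.39033901  0.37305738]
```

View pics/d.png

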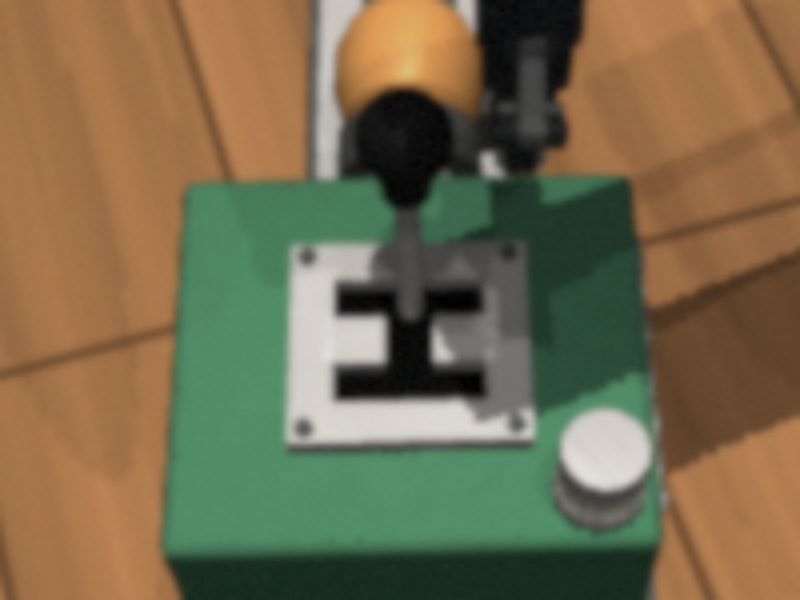

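The knob is at (403,140), leaning right. The stick is in the right slot at (408,310), and the fingers are clear on the near side. Now I'll push it forward.

```bash
python3 -m jog '[[[1,0.009,-0.0027,0,0],[1,0.009,-0.0027,-0.001,0],[1,0.009,-0.0027,-0.001,0],[1,0.009,-0.0027,-0.001,0],[1,0.009,-0.0027,-0.001,0],[1,0,0,0,0]]]'
python3 -m jog '[[[1,0.009,-0.0027,-0.001,0],[1,0.006,-0.0018,-0.001,0],[1,0,0,0,0]]]'
python3 -m jog '[[[1,0.003,-0.0009,0,0],[1,0,0,0,0]]]'
```

```text
clock: 8.45
eef_pos: [0.5584, 0.0267, 0.2069]
eef_rot: [-0.467, -3.107, 0.001]
force: [-0.5, 0.5, 0.5]
gripper_width: -0.0002
finger_force: 0.3
clock: 8.75
eef_pos: [0.5731, 0.0225, 0.2051]
eef_rot: [0.467, 3.107, -0.001]
force: [-1.4, 0.9, -0.6]
gripper_width: -0.0
finger_force: 0.4
clock: 8.95
eef_pos: [0.5754, 0.022, 0.2051]
eef_rot: [-0.466, -3.106, 0.0]
force: [-1.3, 0.4, -1.7]
gripper_width: 0.0
finger_force: 0.7
```

```bash
python3 -m jog '[[[1,0.003,-0.0009,0,0],[1,0,0,0,0]]]'
python3 -m jog '[[[1,0.003,-0.0009,0,0],[1,0,0,0,0],[1,0,0,0,0]]]'
```

```text
clock: 9.15
eef_pos: [0.5785, 0.021, 0.2052]
eef_rot: [-0.466, -3.107, 0.0]
force: [-2.1, 1.2, 0.0]
gripper_width: 0.0003
finger_force: 0.8
clock: 9.45
eef_pos: [0.5812, 0.0202, 0.2051]
eef_rot: [-0.466, -3.106, 0.0]
force: [-2.8, 1.7, -1.4]
gripper_width: -0.0001
finger_force: 1.6
```

```bash
python3 -m jog '[[[1,0.003,-0.0009,0,0],[1,0,0,0,0],[1,0,0,0,0]]]'
python3 -m jog '[[[1,0.003,-0.0009,0,0],[1,0,0,0,0],[1,0,0,0,0]]]'
python3 - <<'E'
from h import *
b=arm.capture("scene")
p=arm.state();print(loc(p['eef_pos']),p['force'])
cv2.imwrite("pics/e.png",cv2.resize(b["img"][80:230,140:340,::-1],(800,600)))
E
```

```text
clock: 9.75
eef_pos: [0.584, 0.0194, 0.2049]
eef_rot: [-0.466, -3.105, 0.0]
force: [-4.2, 1.5, -2.9]
gripper_width: -0.0003
finger_force: 2.6
clock: 10.05
eef_pos: [0.5865, 0.0187, 0.2046]
eef_rot: [-0.465, -3.104, 0.0]
force: [-6.1, 2.2, -3.3]
gripper_width: -0.0
finger_force: 3.4
[ 0.02947394 -0.0415794 ] [-5.76143289  2.80149481 -3.75310437]
```

View pics/e.png

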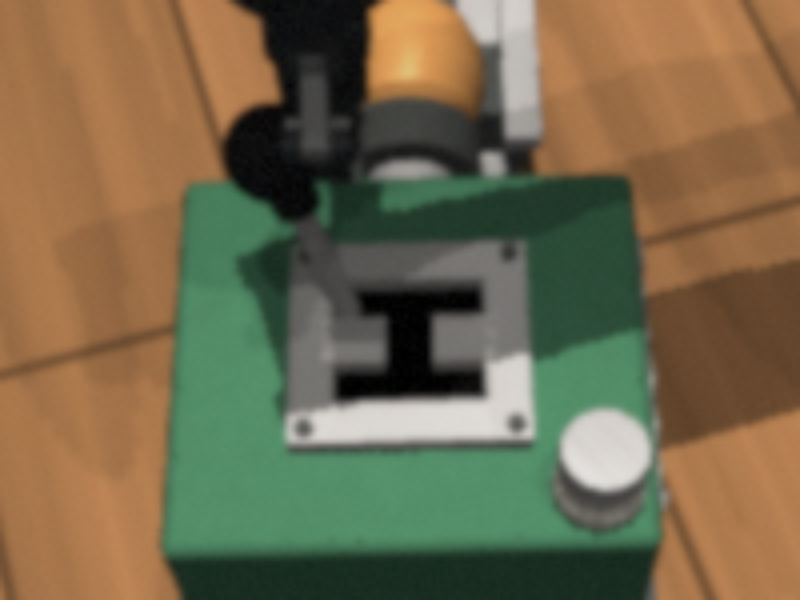

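The knob is at (265,150), and the stick is against the far end of the right slot at about (345,300). I'll back off and check.

```bash
python3 -m jog '[[[1,-0.012,0.0036,0,0],[1,-0.012,0.0036,0,0],[1,-0.012,0.0036,0,0],[1,-0.012,0.0036,0,0],[1,0,0,0.03,0],[1,0,0,0.03,0],[1,0,0,0.03,0],[1,-0.02,0.006,0.02,0],[1,0,0,0,0],[1,0,0,0,0]]]'
python3 - <<'E'
from h import *
b=arm.capture("scene")
u,r=knob(b,(206,118));print(u,r)
for z in(.22,): print(loc(plane(b,u,z)))
c=b["img"][80:230,140:340,::-1];cv2.imwrite("pics/f.png",cv2.resize(c,(800,600)))
E
```

```text
clock: 11.1
eef_pos: [0.5192, 0.039, 0.3156]
eef_rot: [0.465, 3.106, 0.002]
force: [0.4, 0.4, -0.7]
gripper_width: -0.0002
finger_force: 0.0
[211.41666667 122.83333333] 7.7969
[ 0.04835062 -0.02918748]
```

View pics/f.png

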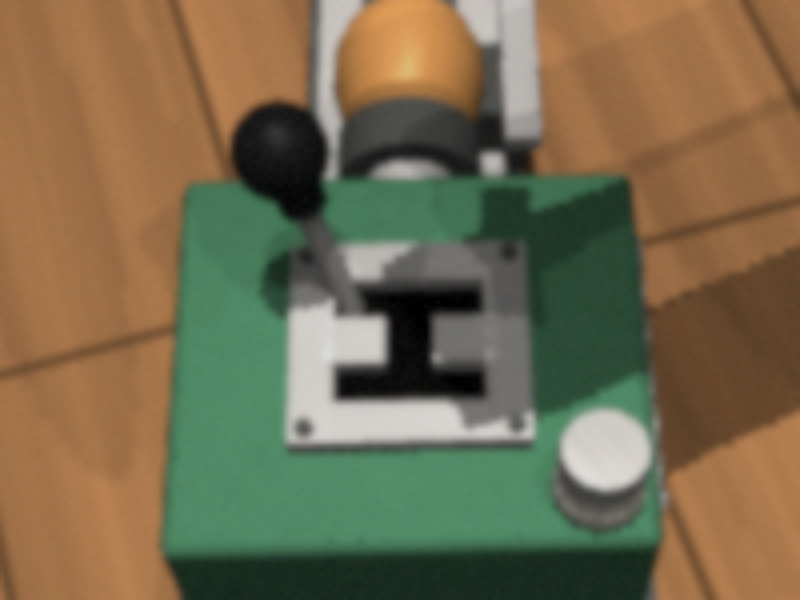

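The robot is clear and the lever stands free. The knob is at about (280,150), some 4 mm back from where it was under load. I'll fit the knob's position from this view.

Run:
```python
from h import *
b=arm.capture("scene");t=arm.capture("top")
for e in((279.5,150),(277,148),(282,152)):
    u=(140+e[0]/4,80+e[1]/4);p=plane(b,u,.220);l=loc(p)
    print(l, "fore",np.arctan2(l[0],.2),"across",-np.arctan2(l[1],.2))
# start knob by the same method, slot 1 (768 px picture)
print(loc(plane(b,(319*2/3,237*2/3),.220)))
cv2.imwrite("pics/g.png",cv2.resize(t["img"][110:260,210:410,::-1],(800,600)))
```

```text
[ 0.05119607 -0.04016197] fore 0.25059925999622756 across 0.19817413889454208
[ 0.05226549 -0.04121727] fore 0.2556110590366286 across 0.2032409235590181
[ 0.05012811 -0.0391081 ] fore 0.2455814414197739 across 0.1931039298152282
[0.04463555 0.03896419]
```

View pics/g.png

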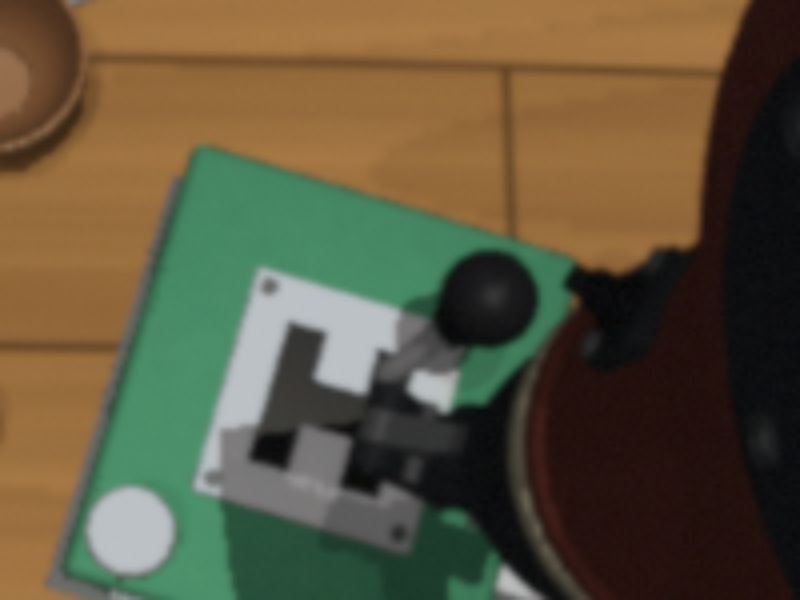

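The top view shows the knob at (488,298), far right. The scene-view fit gives a lean of about 0.25 rad forward and 0.20 rad right, which is home, and nothing is touching it.

```bash
python3 -c "
from workcell import arm
print(arm.close_job())"
```

```text
the job is handed in; nothing more can be done
None
```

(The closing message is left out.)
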